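# Put away the dried washing-up

## Robot

A 7-joint arm with a two-finger parallel gripper is mounted at the origin on the work surface. World frame = base frame: x ahead of the robot, y to its left, z up, the work surface at z = 0. Lengths are in m, angles in rad, forces in N, time in s.
With the tool pointing down it reaches from about 0.425 to 0.925 m from the base axis. Payload 6.8 kg.
Tool frame: the origin (TCP) lies between the finger pads; the fingertips stand 17 mm ahead of it and the grasp point (between the pads) lies 2 mm behind it; z points along the fingers, y is the direction in which the jaws open and shut (so a half turn about z gives the same grasp; the last joint's range is limited). The gripper opens to 88 mm and grips with 3 to 60 N. Pads are 20 mm wide; open, the fingers measure 115 mm over their backs; the gripper's body (75 mm by 178 mm) begins 61 mm behind the grasp point.
Start: joints at [1.203, 0.477, 0.022, 1.555, -0.011, 1.109, -0.083], TCP at [0.173, -0.652, 0.24] pointing down, gripper open.
Joint ranges: [-2.96, 2.96], [-0.34, 2.1], [-1.41, 1.46], [0.24, 2.44], [-1.37, 4.51], [0.17, 1.92], [-2.96, 2.96]. Speed limits (rad/s): [2.39, 2.39, 3.14, 3.14, 3.14, 3.14, 3.14].

## Interface

Orientations are given as a unit quaternion [x, y, z, w].
In Python, from workcell import ctrl gives the robot as it stands.
- The arm moves only by the shell command python3 -m creep 'ROWS' [FORCE]. ROWS is JSON, a list of rows, each a list of 7 numbers: the finger opening in cm, from 0 to 8.78, then the shift along the tool's x, y, z in cm, then the turn, a rotation vector about the tool's x, y, z in rad. A call has 1 to 10 rows; each row is the pose to reach, as a shift and turn from the pose measured when the call began, along the tool's axes at that moment; what a row does not reach only later rows make up. A row lasts 1/12 s, in which the tool goes at most 41.7 mm and 7.16 degrees, less where a joint would pass 70% of its speed; a pose out of reach is approached as far as the arm can. A call with a gripper value outside its range is refused whole. The fingers move at their own pace and stop on an object; FORCE is the grip in N (left out, the last holds). Time passes only in rows, so rows that repeat a pose let the fingers close. It gives the time, the measured TCP pose, the force and the opening at its end, in the units of the state.
- ctrl.sense(): the state, without advancing time (a new reading comes with each control period).
- ctrl.snapshot(name): name is "side" or "top"; returns a dict with "img" (480x640x3 uint8, blue, green, red), "fx", "fy", "cx", "cy" (pixels), "dist_coeffs" ([k1, k2, p1, p2, k3] as OpenCV has them; the pictures are not rectified), "world_from_camera" (4x4, takes a point from camera to world coordinates). Camera axes: x right, y down, z forward; pixel columns grow to the right and rows downward; lengths in m; the calibration is good to about 2 mm. A picture is of the moment at which its call begins. There is no depth.
- ctrl.finish_job(): hands the job in, once; it reports no verdict.
The state is a dict: "t": time; "joint_pos": joint angles; "joint_velocities": joint speeds; "tau": joint torques, N m; "tcp_pos": TCP position; "tcp_rot": TCP orientation; "wrist_force": force on the tool from outside, world axes, zero at the start; "torque": the same for the moment, N m; "opening": finger opening in m.
Only numpy, scipy, OpenCV 4.12 (cv2) and the standard library are available. Lean on these libraries where they do the work, as an engineer would, in place of code of your own. Each camera call takes 0.05 s, during which the arm holds its last target.

## Task

The washing-up is dry, so put it away: stand the two glass tumblers on the round aluminium tray and the two aluminium mugs in the rectangular wooden tray, mouth down as they are and set down, not dropped. Lift the wooden chopping board out of the wire drainer and lean it against the bread tin: lower short edge on the slab, its face flat along the tin's long side, tipped back a little so that it rests on the tin and stays there. Don't knock any glass or mug over.

Things in the scene. Friction and masses are not known exactly. Their poses are not given: they have to be found in the camera images.
- tumbler_1: Clear glass tumbler standing mouth down: 110 mm tall, almost straight, 62 mm diameter at the rim (below), 60 mm at the closed end (on top), 0.2 kg. Starts on the ribbed rubber draining mat (3 mm thick) nearest the robot, in a row with the other tumbler and the two mugs, 95 mm or more centre to centre. Origin: centre of its underside; z up.
- tumbler_2: Clear glass tumbler standing mouth down: 110 mm tall, almost straight, 62 mm diameter at the rim (below), 60 mm at the closed end (on top), 0.2 kg. Starts on the ribbed rubber draining mat (3 mm thick) nearest the robot, in a row with the other tumbler and the two mugs, 95 mm or more centre to centre. Origin: centre of its underside; z up.
- mug_1: Aluminium mug standing mouth down: plain cylinder 68 mm tall, 60 mm diameter, 0.1 kg. Its loop handle reaches 55 mm from the axis towards body -x, 20 to 58 mm above the underside; so grip across body y. Starts on the 3 mm draining mat nearest the robot, handle roughly towards the robot. Origin: centre of its underside; z up.
- mug_2: Aluminium mug standing mouth down: plain cylinder 68 mm tall, 60 mm diameter, 0.1 kg. Its loop handle reaches 55 mm from the axis towards body -x, 20 to 58 mm above the underside; so grip across body y. Starts on the 3 mm draining mat nearest the robot, handle roughly towards the robot. Origin: centre of its underside; z up.
- board: Wooden chopping board, 150 mm wide (body x), 15 thick (y), 200 tall (z), 0.28 kg. Starts upright on its short edge in the middle slot of a wire drainer (floor 10 mm up; wire loops beside the board to 92 mm up, 2 mm play; saucers 135 mm high stand 50 mm or more to one side). Pinch it across its thickness near the top, lift straight up 90 mm. Origin: centre of its underside.
- round_tray: Round aluminium tray for glasses, fixed, 200 mm outer diameter, flat inner floor of 97 mm radius 3 mm above the slab, thin lip 14 mm high. Origin: centre of its underside; z up.
- wood_tray: Rectangular wooden tray for mugs, fixed, 200 mm (body x) by 140 mm (body y), inner floor 190 x 130 mm, 5 mm above the slab, rim 20 mm high. Origin: centre of its underside; z up.
- bread_tin: Closed aluminium bread tin, fixed: 280 mm long (body x), 170 wide (body y), 130 high; flat upright long sides at body y = +85 and -85 mm, square upper edges, small knob on top to 153 mm. Stands to the robot's left or right, the drainer opposite; the slab along its long side facing the middle is free for 50 mm or more. Origin: centre of its underside.
Not all that is in view belongs to the job. There is more than one size of the round_tray; the one meant has the size given above.

How it is judged:
By the outcome, as a careful person would: the job done as asked, in the order asked, and still so for the second after the job is handed in, with the robot touching nothing.
It also fails if it takes over 125 s, if anything falls off the work surface, if the arm or the gripper's body presses on something with over 40 N, if the wrist force passes 120 N, or if a joint passes its speed limit or range.

## Working session

There is one attempt and no reset: what is moved stays moved. The work goes in short steps, Python scripts to look and compute and a shell command to move; the robot and the scene stay as the last step left them, time stands still between calls to the robot, and variables do not carry over. Pictures are saved under pics/ and viewed, and the job is handed in when it is done.

```bash
ls; mkdir -p pics; python3 - <<'E'
from workcell import ctrl
import cv2,json
s=ctrl.sense(); print({k:s[k] for k in('t','tcp_pos','tcp_rot','wrist_force','opening')})
for n in('side','top'):
    d=ctrl.snapshot(n); cv2.imwrite(f'pics/{n}0.png',d['img'])
    print(n,d['fx'],d['fy'],d['cx'],d['cy'],d['dist_coeffs'],d['world_from_camera'])
E
```

```text
pics
{'t': 0.0, 'tcp_pos': array([ 0.17326264, -0.65179985,  0.23868806]), 'tcp_rot': array([ 9.91571762e-01,  1.29555470e-01, -1.61397566e-04, -8.91830330e-04]), 'wrist_force': array([-0.32053877,  0.40349493, -0.89290271]), 'opening': 0.08780711275466463}
side 570.6753380421186 570.6753380421186 324.28416676534215 245.61199363876625 [-0.13965727  0.          0.          0.          0.        ] [[-0.99980772  0.00919053  0.01732193  0.59836516]
 [-0.00503078  0.73357693 -0.6795878   0.9048967 ]
 [-0.01895274 -0.67954428 -0.73338964  1.00013731]
 [ 0.          0.          0.          1.        ]]
top 563.9973204839415 563.9973204839415 316.67769987831656 232.41227719468978 [-0.08735884  0.          0.          0.          0.        ] [[ 1.50344610e-03 -9.91958601e-01  1.26553839e-01  4.24720304e-01]
 [-9.99968335e-01 -5.02332920e-04  7.94211417e-03  1.46482289e-03]
 [-7.81467630e-03 -1.26561772e-01 -9.91927945e-01  1.49677047e+00]
 [ 0.00000000e+00  0.00000000e+00  0.00000000e+00  1.00000000e+00]]
```

View pics/side0.png

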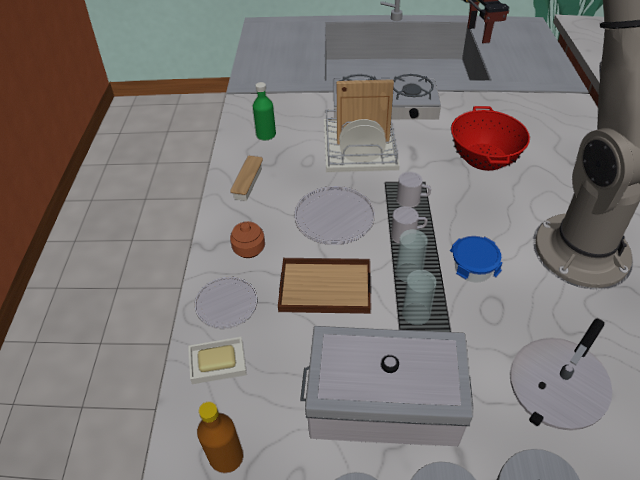

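View pics/top0.png

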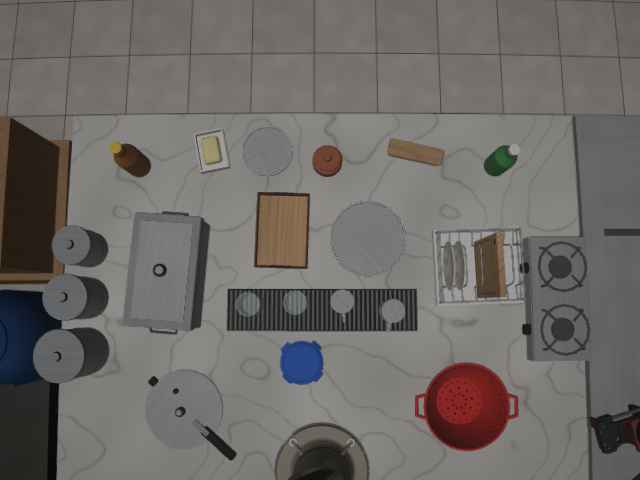

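The side view shows, from the sink end down: the board in the drainer (365,110), mugs (410,190) and (405,222), tumblers (412,255) and (420,298), the tin (390,380). The top view shows tumblers (248,303) and (295,302), mugs (342,300) and (393,311).

Round-tray candidates in the top view:
- (368,238): about 75 px across, roughly 0.2 m. It fits the description.
- (268,151): about 50 px across, too small.
- (184,408): a pan lid with a handle.

The wooden tray is at (283,230), and the wooden block at (415,152) is a distractor. Next I'll take close crops.

```bash
cat > h.py <<'E'
import numpy as np,cv2
from workcell import ctrl
from scipy.spatial.transform import Rotation as R
def cam(n):
    d=ctrl.snapshot(n); d['K']=np.array([[d['fx'],0,d['cx']],[0,d['fy'],d['cy']],[0,0,1.]])
    d['T']=np.array(d['world_from_camera']);d['D']=np.array(d['dist_coeffs']);return d
def ray(d,p):
    u=cv2.undistortPoints(np.array(p,float).reshape(-1,1,2),d['K'],d['D']).reshape(-1,2)
    v=np.c_[u,np.ones(len(u))]@d['T'][:3,:3].T
    return d['T'][:3,3],v
def onz(d,p,z):
    o,v=ray(d,p); return o+v*((z-o[2])/v[:,2:3])
def proj(d,P):
    Ti=np.linalg.inv(d['T']); r,_=cv2.Rodrigues(Ti[:3,:3])
    return cv2.projectPoints(np.array(P,float).reshape(-1,1,3),r,Ti[:3,3],d['K'],d['D'])[0].reshape(-1,2)
def tri(d1,p1,d2,p2):
    o1,v1=ray(d1,[p1]);o2,v2=ray(d2,[p2]);v1=v1[0]/np.linalg.norm(v1);v2=v2[0]/np.linalg.norm(v2)
    s=np.linalg.lstsq(np.c_[v1,-v2],o2-o1,rcond=None)[0];a=o1+v1*s[0];b=o2+v2*s[1];return (a+b)/2,np.linalg.norm(a-b)
def crop(d,x0,y0,x1,y1,f,name):
    cv2.imwrite('pics/'+name,cv2.resize(d['img'][y0:y1,x0:x1],None,fx=f,fy=f,interpolation=cv2.INTER_CUBIC))
E
python3 - <<'E'
from h import *
t=cam('top');s=cam('side')
crop(t,220,280,420,340,4,'t_row.png')
crop(t,240,180,420,285,4,'t_trays.png')
crop(t,425,220,535,310,6,'t_board.png')
crop(t,115,200,215,340,4,'t_tin.png')
crop(s,380,160,460,340,3,'s_row.png')
crop(s,320,70,405,175,5,'s_board.png')
# candidates diameters
for c,w in (((331,238),(406,238)),((243,151),(293,151))):
    P=onz(t,[c,w],0.014);print(np.linalg.norm(P[0]-P[1]),P.mean(0))
E
```

```text
0.1987701181328007 [ 0.59904993 -0.1239789   0.014     ]
0.135750749802722 [0.83619548 0.14563268 0.014     ]
```

View pics/t_row.png

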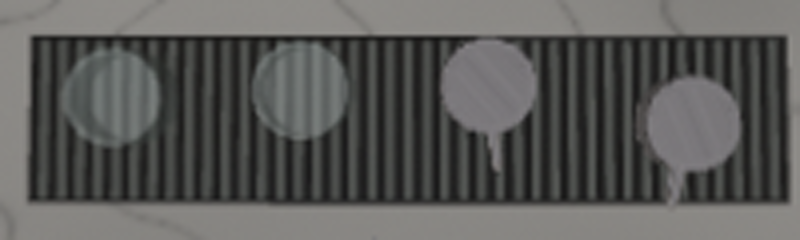

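View pics/t_trays.png

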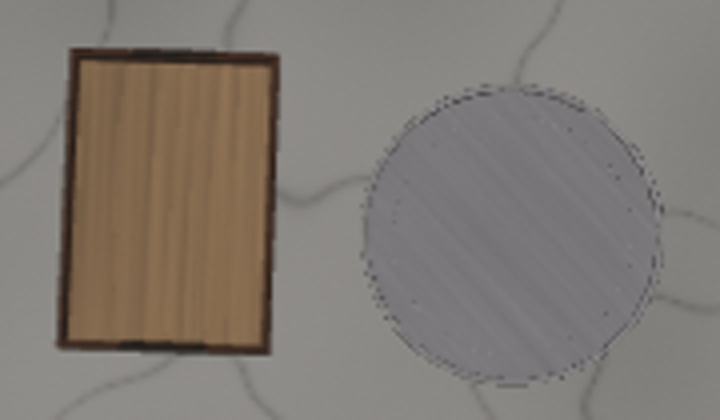

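View pics/t_board.png

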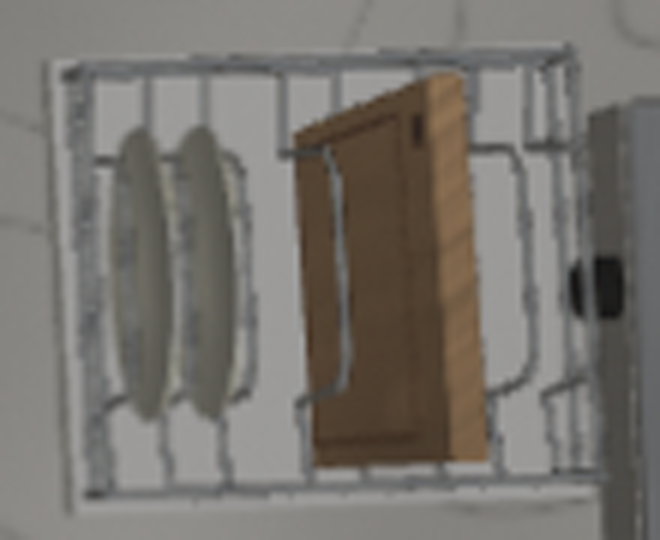

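View pics/t_tin.png

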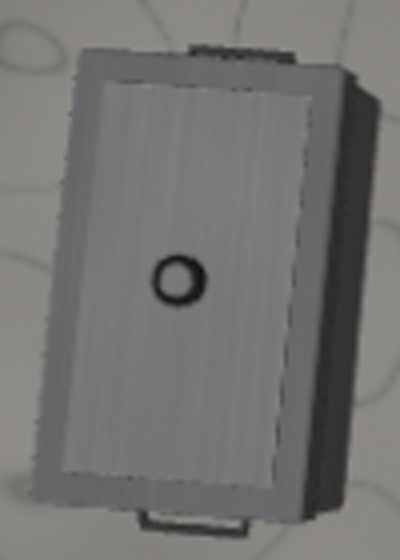

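View pics/s_row.png

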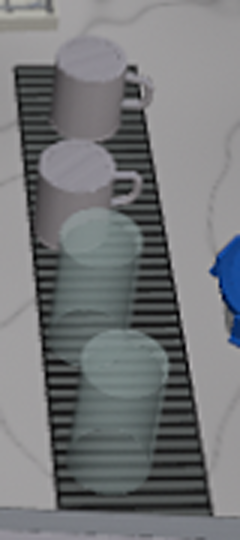

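View pics/s_board.png

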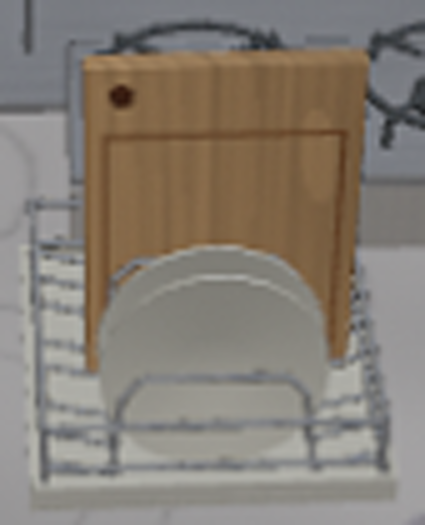

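```bash
python3 - <<'E'
from h import *
np.set_printoptions(precision=4,suppress=True)
t=cam('top');s=cam('side')
f=lambda c,k,o:[(np.array(c)+.5)/k-.5+np.array(o)]
T=lambda c:f(c,4,(220,280))[0]; S=lambda c:f(c,3,(380,160))[0]
for n,a,b,z,ha in (('tA',(112.5,97.5),(125,363),.113,None),('tB',(300,91),(101,238),.113,None),('mA',(488,87),(77,167),.071,(497,170)),('mB',(693.5,124),(91,60),.071,(673,205))):
    print(n,onz(t,[T(a)],z)[0],'side',onz(s,[S(b)],z)[0],'tri',tri(t,T(a),s,S(b)))
    if ha: 
        h=onz(t,[T(ha)],.042)[0]-onz(t,[T(a)],z)[0];print(' handle',h[:2],np.linalg.norm(h[:2]),np.degrees(np.arctan2(h[1],h[0])))
W=np.array([onz(t,f(c,4,(240,180)),.02)[0] for c in((70,48),(280,55),(271,354),(57,347))]);print('wood',W,W.mean(0),np.linalg.norm(W[0]-W[1]),np.linalg.norm(W[1]-W[2]))
N=np.array([onz(t,f(c,4,(115,200)),.13)[0] for c in((80,48),(345,68),(303,522),(35,500))]);print('tin',N,N.mean(0),np.linalg.norm(N[0]-N[1]),np.linalg.norm(N[1]-N[2]))
N=np.array([onz(t,f(c,4,(115,200)),.0)[0] for c in((380,105),(343,508))]);print('tinbase',N)
B=np.array([onz(t,f(c,6,(425,220)),.21)[0] for c in((428,77),(462,70),(490,460),(450,463))]);print('board',B,B.mean(0),np.linalg.norm(B[0]-B[1]),np.linalg.norm(B[1]-B[2]))
c=((360,52),(85,57),(368,63),(85,70));
for a in c: print('side board',onz(s,f(a,5,(320,70)),.21)[0])
# tray blob
E
```

```text
tA [0.4249 0.1807 0.113 ] side [0.4241 0.1811 0.113 ] tri (array([0.4245, 0.1808, 0.1127]), np.float64(0.000846959607248635))
tB [0.4292 0.0661 0.113 ] side [0.4287 0.0659 0.113 ] tri (array([0.429 , 0.0661, 0.1132]), np.float64(0.00048428210153922066))
mA [ 0.432  -0.0501  0.071 ] side [ 0.4316 -0.05    0.071 ] tri (array([ 0.4318, -0.05  ,  0.0711]), np.float64(0.0004002670171530159))
 handle [-0.0526 -0.0066] 0.05302444990004066 -172.8106769791373
mB [ 0.4088 -0.179   0.071 ] side [ 0.408  -0.1772  0.071 ] tri (array([ 0.4083, -0.1791,  0.0695]), np.float64(0.0011544723093923996))
 handle [-0.0517  0.01  ] 0.052644865141020444 169.00207334503799
wood [[0.7229 0.1725 0.02  ]
 [0.718  0.0322 0.02  ]
 [0.5188 0.0375 0.02  ]
 [0.5232 0.178  0.02  ]] [0.6207 0.1051 0.02  ] 0.1403327541177355 0.1992576541088806
tin [[0.6509 0.4648 0.13  ]
 [0.6382 0.298  0.13  ]
 [0.3614 0.3166 0.13  ]
 [0.3729 0.4819 0.13  ]] [0.5059 0.3903 0.13  ] 0.1673316521773614 0.2773826098474717
tinbase [[0.6333 0.3017 0.    ]
 [0.3648 0.3201 0.    ]]
board [[ 0.5891 -0.4032  0.21  ]
 [ 0.5918 -0.4166  0.21  ]
 [ 0.4419 -0.422   0.21  ]
 [ 0.4409 -0.4064  0.21  ]] [ 0.5159 -0.4121  0.21  ] 0.013723322927110608 0.14996790944589575
side board [ 0.4435 -0.417   0.21  ]
side board [ 0.5877 -0.4142  0.21  ]
side board [ 0.4402 -0.406   0.21  ]
side board [ 0.5879 -0.4013  0.21  ]
```

All points agree across the two views to within about 1–2 mm, and the sizes match what was given. The 0.199 m tray at (0.599, -0.124) is the one meant; the small one measures 0.136 m. I'll write a helper that works out the moves.

```bash
cat > go.py <<'E'
# usage: go.py x y z yawdeg tiltdeg [x y z yaw tilt ...] -> shifts (cm) & rotvec in tool axes now
import sys
from h import *
np.set_printoptions(precision=3,suppress=True)
s=ctrl.sense(); p=np.array(s['tcp_pos']); r=R.from_quat(s['tcp_rot'])
print('t %.2f'%s['t'],'tcp',p,'F',np.array(s['wrist_force']),'open',round(s['opening'],4),'yaw',np.degrees(np.arctan2(*r.as_matrix()[[1,0],0])))
a=[float(v) for v in sys.argv[1:]]
for i in range(0,len(a),5):
    x,y,z,yw,tl=a[i:i+5]
    # tilt about world-yawed x axis
    g=R.from_euler('z',yw,degrees=True)*R.from_euler('x',tl,degrees=True)*R.from_euler('x',180,degrees=True)
    d=r.inv().apply(np.array([x,y,z])-p)*100
    print('shift',d,'rot',(r.inv()*g).as_rotvec(),'rows>=%.1f'%max(np.linalg.norm(d)/4.17,np.degrees((r.inv()*g).magnitude())/7.16))
E
python3 go.py .173 -.652 .32 0 0 .44 -.34 .32 0 0
```

```text
t 0.30 tcp [ 0.173 -0.652  0.239] F [-0.183 -0.04  -0.856] open 0.0876 yaw 14.888865064068046
shift [-0.031 -0.034 -8.066] rot [-0.001  0.     0.26 ] rows>=2.1
shift [ 33.789 -23.326  -8.055] rot [-0.001  0.     0.26 ] rows>=10.0
```

```bash
python3 -m creep '[[8.7,0,0,-4,0,0,0],[8.7,0,0,-8,0,0,0.1],[8.7,4,-2.5,-8,0,0,0.2],[8.7,8,-5.5,-8,0,0,0.26],[8.7,11.5,-8,-8,0,0,0.26],[8.7,15,-10.5,-8,0,0,0.26],[8.7,18.5,-13,-8,0,0,0.26],[8.7,22,-15.5,-8,0,0,0.26],[8.7,25.5,-18,-8,0,0,0.26],[8.7,29,-20,-8,0,0,0.26]]' 20; python3 go.py .44 -.2 .3 0 0 .4245 .1808 .2 0 0
```

```text
t: 1.13
tcp_pos: [0.3897, -0.3964, 0.3197]
tcp_rot: [1.0, -0.0, -0.0, -0.0]
wrist_force: [0.4, -0.9, -0.4]
opening: 0.0868
t 1.13 tcp [ 0.39  -0.396  0.32 ] F [ 0.423 -0.857 -0.447] open 0.0868 yaw -0.02695076999457453
shift [  5.02  -19.645   1.978] rot [-0.  0. -0.] rows>=4.9
shift [  3.452 -57.723  11.985] rot [-0.  0. -0.] rows>=14.2
```

```bash
python3 -m creep '[[8.7,2,-4,0,0,0,0],[8.7,4,-8,0,0,0,0],[8.7,5,-12,0,0,0,0],[8.7,5,-16,0,0,0,0],[8.7,5,-20,1,0,0,0],[8.7,5,-24,2,0,0,0],[8.7,5,-28,3,0,0,0],[8.7,5,-32,4,0,0,0],[8.7,4.5,-36,6,0,0,0],[8.7,4.5,-40,8,0,0,0]]' && python3 go.py .4245 .1808 .2 0 0 .4245 .1808 .081 0 0
```

```text
t: 1.97
tcp_pos: [0.4346, -0.0035, 0.2444]
tcp_rot: [1.0, -0.0, 0.001, 0.0]
wrist_force: [0.6, -0.6, -0.4]
opening: 0.0872
t 1.97 tcp [ 0.435 -0.004  0.244] F [ 0.552 -0.615 -0.382] open 0.0872 yaw -0.0254930381774283
shift [ -1.031 -18.434   4.429] rot [ 0.    -0.002 -0.   ] rows>=4.6
shift [ -1.054 -18.436  16.329] rot [ 0.    -0.002 -0.   ] rows>=5.9
```

```bash
python3 -m creep '[[8.7,-0.5,-4,1,0,0,0],[8.7,-1,-8,2,0,0,0],[8.7,-1,-12,3,0,0,0],[8.7,-1,-16,4,0,0,0],[8.7,-1,-17.5,4,0,0,0],[8.7,-1,-17.7,4,0,0,0]]' && python3 go.py .4245 .1808 .2 0 0 .4245 .1808 .081 0 0
```

```text
t: 2.47
tcp_pos: [0.424, 0.1777, 0.2042]
tcp_rot: [1.0, 0.003, 0.001, -0.001]
wrist_force: [-0.5, -0.2, 0.4]
opening: 0.0871
t 2.47 tcp [0.424 0.178 0.204] F [-0.473 -0.226  0.398] open 0.0871 yaw 0.35136563566358486
shift [ 0.052 -0.306  0.416] rot [-0.002 -0.002  0.006] rows>=0.1
shift [ 0.034 -0.285 12.316] rot [-0.002 -0.002  0.006] rows>=3.0
```

```bash
python3 -m creep '[[8.7,0,-0.3,2,0,0,0],[8.7,0,-0.3,4,0,0,0],[8.7,0,-0.3,6,0,0,0],[8.7,0,-0.3,8,0,0,0],[8.7,0,-0.3,10,0,0,0],[8.7,0,-0.3,11.5,0,0,0],[8.7,0,-0.3,12.3,0,0,0],[8.7,0,-0.3,12.3,0,0,0],[8.7,0,-0.3,12.3,0,0,0]]' && python3 go.py .4245 .1808 .081 0 0
python3 - <<'E'
from h import *
s=cam('side');crop(s,340,140,500,340,3,'g1.png')
E
```

```text
t: 3.22
tcp_pos: [0.4244, 0.1804, 0.0814]
tcp_rot: [1.0, 0.003, 0.001, -0.001]
wrist_force: [0.1, 0.5, -0.6]
opening: 0.087
t 3.22 tcp [0.424 0.18  0.081] F [ 0.136  0.466 -0.646] open 0.087 yaw 0.30272914333481293
shift [ 0.006 -0.044  0.044] rot [-0.001 -0.001  0.005] rows>=0.0
```

View pics/g1.png

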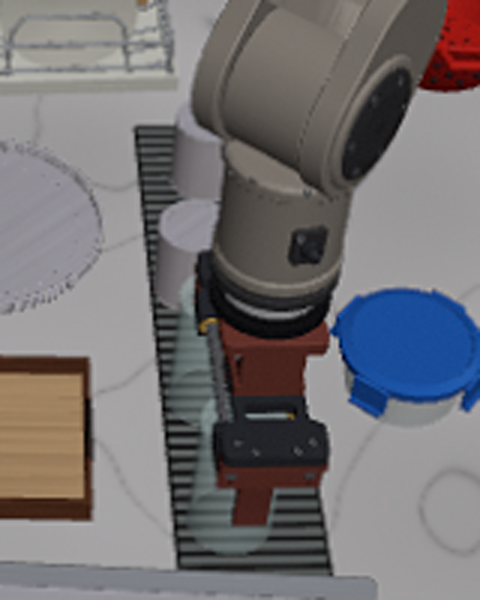

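The side crop shows the fingers straddling the near tumbler: the finger is at full pixel (423,305), in line with the tumbler axis at about (420,298). Closing now.

```bash
python3 -m creep '[[7,0,0,0,0,0,0],[6.2,0,0,0,0,0,0],[5.5,0,0,0,0,0,0],[5.5,0,0,0,0,0,0],[5.5,0,0,0,0,0,0],[5.5,0,0,0,0,0,0],[5.5,0,0,0,0,0,0],[5.5,0,0,0,0,0,0]]' 20
```

```text
t: 3.93
tcp_pos: [0.4251, 0.1809, 0.0823]
tcp_rot: [1.0, 0.003, 0.002, -0.001]
wrist_force: [-0.5, -0.4, 5.4]
opening: 0.0608
```

```bash
python3 -m creep '[[5.5,0,0,-1,0,0,0],[5.5,0,0,-3,0,0,0],[5.5,0,0,-5.5,0,0,0],[5.5,0,0,-8,0,0,0],[5.5,0,0,-10.5,0,0,0],[5.5,0,0,-13,0,0,0],[5.5,0,0,-14.5,0,0,0],[5.5,2,2,-14.5,0,0,0],[5.5,4,4,-14.5,0,0,0],[5.5,6,6,-14.5,0,0,0]]' && python3 go.py .647 -.124 .2 0 0 
```

```text
t: 4.77
tcp_pos: [0.4852, 0.1203, 0.2281]
tcp_rot: [1.0, 0.004, 0.002, -0.001]
wrist_force: [0.8, 1.1, -2.0]
opening: 0.0611
t 4.77 tcp [0.485 0.12  0.228] F [ 0.753  1.069 -1.958] open 0.0611 yaw 0.4027606724550688
shift [16.001 24.548  2.829] rot [-0.002 -0.004  0.007] rows>=7.1
```

Held: 2 N load, opening 61 mm. On to the round tray.

```bash
python3 -m creep '[[5.5,2,3,0,0,0,0],[5.5,4,6,0,0,0,0],[5.5,6,9,0,0,0,0],[5.5,8,12,0,0,0,0],[5.5,10,15,0,0,0,0],[5.5,12,18,0.5,0,0,0],[5.5,14,21,1.5,0,0,0],[5.5,15.5,23.7,2.8,-0.001,-0.003,0.005],[5.5,16,24.5,2.8,-0.002,-0.004,0.007],[5.5,16,24.5,2.8,-0.002,-0.004,0.007]]' && python3 go.py .647 -.124 .0845 0 0 
```

```text
t: 5.6
tcp_pos: [0.6466, -0.1271, 0.1988]
tcp_rot: [1.0, -0.002, -0.002, 0.0]
wrist_force: [0.6, -0.7, -2.1]
opening: 0.0611
t 5.60 tcp [ 0.647 -0.127  0.199] F [ 0.557 -0.702 -2.062] open 0.0611 yaw -0.2765288795630325
shift [ 0.077 -0.317 11.425] rot [ 0.001  0.003 -0.005] rows>=2.7
```

```bash
python3 -m creep '[[5.5,0,-0.3,2,0.001,0.003,0],[5.5,0,-0.3,4,0.001,0.003,0],[5.5,0,-0.3,6,0.001,0.003,0],[5.5,0,-0.3,8,0.001,0.003,0],[5.5,0,-0.3,9.5,0.001,0.003,0],[5.5,0,-0.3,10.5,0.001,0.003,0],[5.5,0,-0.3,11.1,0.001,0.003,0],[5.5,0,-0.3,11.4,0.001,0.003,0],[5.5,0,-0.3,11.5,0.001,0.003,0],[5.5,0,-0.3,11.5,0.001,0.003,0]]' && python3 go.py .647 -.124 .0825 0 0 
```

```text
t: 6.43
tcp_pos: [0.6467, -0.1239, 0.0846]
tcp_rot: [1.0, -0.002, 0.001, -0.0]
wrist_force: [0.4, -0.7, -0.7]
opening: 0.0607
t 6.43 tcp [ 0.647 -0.124  0.085] F [ 0.385 -0.708 -0.732] open 0.0607 yaw -0.2630804716057995
shift [0.031 0.01  0.206] rot [-0.001 -0.001 -0.005] rows>=0.0
```

```bash
python3 -m creep '[[5.5,0,0,0.1,0,0,0],[5.5,0,0,0.15,0,0,0],[5.5,0,0,0.15,0,0,0]]'; python3 -m creep '[[5.5,0,0,0.05,0,0,0],[5.5,0,0,0.1,0,0,0],[5.5,0,0,0.1,0,0,0]]'
```

```text
t: 6.68
tcp_pos: [0.647, -0.1239, 0.0836]
tcp_rot: [1.0, -0.002, 0.001, -0.0]
wrist_force: [0.5, 0.9, -1.8]
opening: 0.0605
t: 6.93
tcp_pos: [0.647, -0.1239, 0.0826]
tcp_rot: [1.0, -0.002, 0.001, -0.0]
wrist_force: [-0.4, 0.7, -1.8]
opening: 0.0606
```

```bash
python3 -m creep '[[5.5,0,0,0.05,0,0,0],[5.5,0,0,0.1,0,0,0],[5.5,0,0,0.1,0,0,0]]'; python3 -m creep '[[5.5,0,0,0.05,0,0,0],[5.5,0,0,0.05,0,0,0]]'
```

```text
t: 7.18
tcp_pos: [0.6471, -0.1239, 0.0824]
tcp_rot: [1.0, -0.002, 0.001, -0.0]
wrist_force: [-2.6, 0.1, 4.0]
opening: 0.0607
t: 7.35
tcp_pos: [0.6471, -0.1239, 0.0823]
tcp_rot: [1.0, -0.002, 0.001, -0.0]
wrist_force: [-2.5, 0.7, 5.9]
opening: 0.0607
```

Contact (+6 N) at z = 0.0823, as predicted. Release and rise.

```bash
python3 -m creep '[[6.5,0,0,0,0,0,0],[7.5,0,0,0,0,0,0],[8.7,0,0,0,0,0,0],[8.7,0,0,0,0,0,0],[8.7,0,0,0,0,0,0],[8.7,0,0,-2,0,0,0],[8.7,0,0,-5,0,0,0],[8.7,0,0,-8,0,0,0],[8.7,0,0,-11,0,0,0],[8.7,0,0,-13,0,0,0]]' && python3 go.py .429 .0661 .2 0 0 
```

```text
t: 8.18
tcp_pos: [0.6479, -0.1239, 0.2155]
tcp_rot: [1.0, -0.002, 0.003, 0.0]
wrist_force: [0.9, 0.6, 0.2]
opening: 0.0873
t 8.18 tcp [ 0.648 -0.124  0.215] F [0.933 0.632 0.152] open 0.0873 yaw -0.27566336194575947
shift [-21.987 -18.894   1.422] rot [ 0.    -0.005 -0.005] rows>=7.0
```

```bash
python3 -m creep '[[8.7,-2.5,-2.2,0,0,0,0],[8.7,-5.5,-4.7,0,0,0,0],[8.7,-8.5,-7.3,0,0,0,0],[8.7,-11.5,-9.9,0,0,0,0],[8.7,-14.5,-12.5,0,0,0,0],[8.7,-17.5,-15,0.5,0,0,0],[8.7,-20,-17.2,1,0,-0.003,-0.005],[8.7,-21.7,-18.7,1.4,0,-0.005,-0.005],[8.7,-22,-18.9,1.4,0,-0.005,-0.005],[8.7,-22,-18.9,1.4,0,-0.005,-0.005]]' && python3 go.py .429 .0661 .081 0 0 
python3 - <<'E'
from h import *
s=cam('side');crop(s,220,120,500,330,2.8,'p1.png')
E
```

```text
t: 9.02
tcp_pos: [0.4282, 0.0668, 0.2004]
tcp_rot: [1.0, 0.001, 0.0, 0.0]
wrist_force: [0.4, 0.5, -0.4]
opening: 0.087
t 9.02 tcp [0.428 0.067 0.2  ] F [ 0.363  0.491 -0.446] open 0.087 yaw 0.15583659970316696
shift [ 0.071  0.059 11.941] rot [ 0.001 -0.001  0.003] rows>=2.9
```

View pics/p1.png

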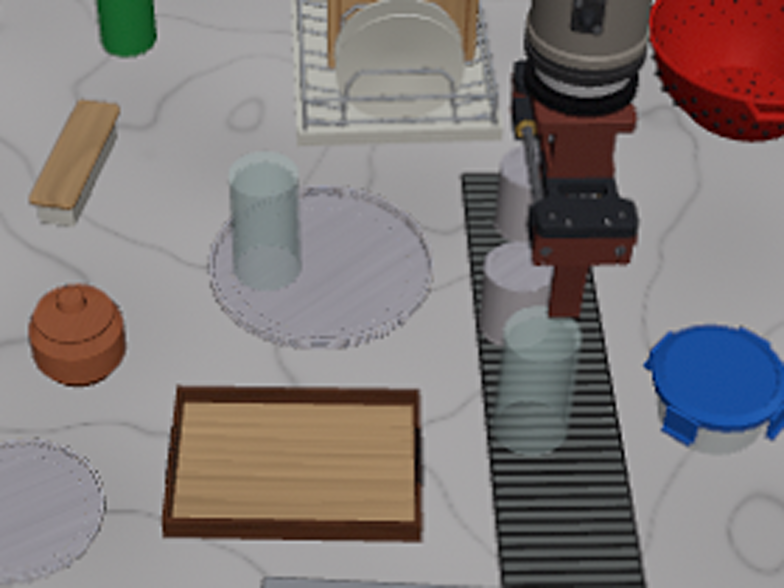

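The first tumbler stands upright inside the round tray (crop (267,225)), and the gripper is above the second one (540,380). Descend and grip.

```bash
python3 -m creep '[[8.7,0.05,0,2,0,0,0],[8.7,0.1,0.05,4,0,0,0],[8.7,0.1,0.05,6,0,0,0],[8.7,0.1,0.05,8,0,0,0],[8.7,0.1,0.05,10,0,0,0],[8.7,0.1,0.05,11.3,0,0,0],[8.7,0.1,0.05,11.9,0,0,0],[8.7,0.1,0.05,11.9,0,0,0]]' && python3 -m creep '[[7,0,0,0,0,0,0],[6.2,0,0,0,0,0,0],[5.5,0,0,0,0,0,0],[5.5,0,0,0,0,0,0],[5.5,0,0,0,0,0,0],[5.5,0,0,0,0,0,0],[5.5,0,0,0,0,0,0],[5.5,0,0,0,0,0,0]]' 20
```

```text
t: 9.73
tcp_pos: [0.4309, 0.0644, 0.0805]
tcp_rot: [1.0, -0.001, -0.0, 0.0]
wrist_force: [0.1, -0.0, 0.6]
opening: 0.0874
t: 10.4
tcp_pos: [0.4316, 0.0647, 0.0811]
tcp_rot: [1.0, -0.0, 0.001, 0.0]
wrist_force: [-1.1, 0.3, 5.9]
opening: 0.0607
```

```bash
python3 -m creep '[[5.5,0,0,-1,0,0,0],[5.5,0,0,-3,0,0,0],[5.5,0,0,-5.5,0,0,0],[5.5,0,0,-8,0,0,0],[5.5,0,0,-10.5,0,0,0],[5.5,0.5,1,-12,0,0,0],[5.5,2,3,-12,0,0,0],[5.5,3.5,5.5,-12,0,0,0],[5.5,5,8,-12,0,0,0],[5.5,6.5,10.5,-12,0,0,0]]' && python3 go.py .553 -.124 .2 0 0 
```

```text
t: 11.23
tcp_pos: [0.4962, -0.0414, 0.2017]
tcp_rot: [1.0, -0.0, 0.0, 0.0]
wrist_force: [0.1, 0.7, -1.9]
opening: 0.061
t 11.23 tcp [ 0.496 -0.041  0.202] F [ 0.142  0.674 -1.946] open 0.061 yaw -0.008869620795703945
shift [5.678 8.256 0.183] rot [ 0.001 -0.001 -0.   ] rows>=2.4
```

```bash
python3 -m creep '[[5.5,1.5,2.2,0,0,0,0],[5.5,3,4.5,0,0,0,0],[5.5,4.5,6.7,0,0,0,0],[5.5,5.5,8,0.2,0,0,0],[5.5,5.7,8.25,0.2,0,0,0],[5.5,5.7,8.25,0.2,0,0,0]]' && python3 go.py .553 -.124 .0825 0 0 
```

```text
t: 11.73
tcp_pos: [0.5528, -0.1248, 0.1996]
tcp_rot: [1.0, -0.001, -0.0, 0.0]
wrist_force: [-0.4, 0.3, -1.7]
opening: 0.0606
t 11.73 tcp [ 0.553 -0.125  0.2  ] F [-0.367  0.3   -1.707] open 0.0606 yaw -0.11556563251515647
shift [ 0.028 -0.08  11.708] rot [ 0.     0.001 -0.002] rows>=2.8
```

Contact should come at z ≈ 0.0811.

```bash
python3 -m creep '[[5.5,0,-0.1,2,0,0,0],[5.5,0,-0.1,4,0,0,0],[5.5,0,-0.1,6,0,0,0],[5.5,0,-0.1,8,0,0,0],[5.5,0,-0.1,9.8,0,0,0],[5.5,0,-0.1,10.8,0,0,0],[5.5,0,-0.1,11.4,0,0,0],[5.5,0,-0.1,11.6,0,0,0],[5.5,0,-0.1,11.7,0,0,0],[5.5,0,-0.1,11.7,0,0,0]]'; python3 -m creep '[[5.5,0,0,0.05,0,0,0],[5.5,0,0,0.1,0,0,0],[5.5,0,0,0.15,0,0,0],[5.5,0,0,0.15,0,0,0]]'
```

```text
t: 12.57
tcp_pos: [0.5532, -0.1236, 0.0834]
tcp_rot: [1.0, -0.001, 0.0, 0.0]
wrist_force: [-0.1, 0.3, -1.8]
opening: 0.0609
t: 12.9
tcp_pos: [0.5533, -0.1237, 0.0821]
tcp_rot: [1.0, -0.001, 0.0, 0.0]
wrist_force: [0.3, -0.4, -1.8]
opening: 0.0604
```

```bash
python3 -m creep '[[5.5,0,0,0.05,0,0,0],[5.5,0,0,0.1,0,0,0],[5.5,0,0,0.1,0,0,0],[5.5,0,0,0.1,0,0,0]]'; python3 -m creep '[[5.5,0,0,0.05,0,0,0],[5.5,0,0,0.08,0,0,0],[5.5,0,0,0.08,0,0,0]]'
```

```text
t: 13.23
tcp_pos: [0.5535, -0.1238, 0.0812]
tcp_rot: [1.0, -0.001, 0.001, 0.0]
wrist_force: [-0.3, -0.7, 0.4]
opening: 0.0608
t: 13.48
tcp_pos: [0.5536, -0.1237, 0.0812]
tcp_rot: [1.0, -0.001, 0.001, 0.0]
wrist_force: [-1.6, 0.0, 6.8]
opening: 0.0607
```

```bash
python3 -m creep '[[6.5,0,0,0,0,0,0],[7.5,0,0,0,0,0,0],[8.7,0,0,0,0,0,0],[8.7,0,0,0,0,0,0],[8.7,0,0,0,0,0,0],[8.7,0,0,-2,0,0,0],[8.7,0,0,-5,0,0,0],[8.7,0,0,-8,0,0,0],[8.7,0,0,-10,0,0,0],[8.7,0,0,-10,0,0,0]]' && python3 go.py .4318 -.050 .14 7 0 
```

```text
t: 14.32
tcp_pos: [0.5562, -0.1238, 0.1857]
tcp_rot: [1.0, -0.001, 0.004, 0.001]
wrist_force: [1.1, 0.1, -0.1]
opening: 0.0872
t 14.32 tcp [ 0.556 -0.124  0.186] F [ 1.066  0.065 -0.068] open 0.0872 yaw -0.11770888604645177
shift [-12.493  -7.367   4.444] rot [ 0.003 -0.009 -0.124] rows>=3.6
```

```bash
python3 -m creep '[[8.7,-2.5,-1.5,0,0,0,-0.02],[8.7,-5.5,-3.3,0,0,-0.004,-0.05],[8.7,-8.5,-5,1,0,-0.007,-0.08],[8.7,-11,-6.5,2.5,0.003,-0.009,-0.11],[8.7,-12.3,-7.3,4,0.003,-0.009,-0.124],[8.7,-12.5,-7.4,4.4,0.003,-0.009,-0.124],[8.7,-12.5,-7.4,4.4,0.003,-0.009,-0.124]]' && python3 go.py .4318 -.050 .048 7 0
python3 - <<'E'
from h import *
s=cam('side');crop(s,220,120,500,330,2.8,'p2.png')
E
```

```text
t: 14.9
tcp_pos: [0.4305, -0.0496, 0.1393]
tcp_rot: [0.998, 0.061, -0.002, -0.0]
wrist_force: [0.5, -0.2, 0.2]
opening: 0.0868
t 14.90 tcp [ 0.43  -0.05   0.139] F [ 0.517 -0.204  0.209] open 0.0868 yaw 7.018392968370003
shift [0.154 0.066 9.133] rot [-0.001  0.003  0.   ] rows>=2.2
```

View pics/p2.png

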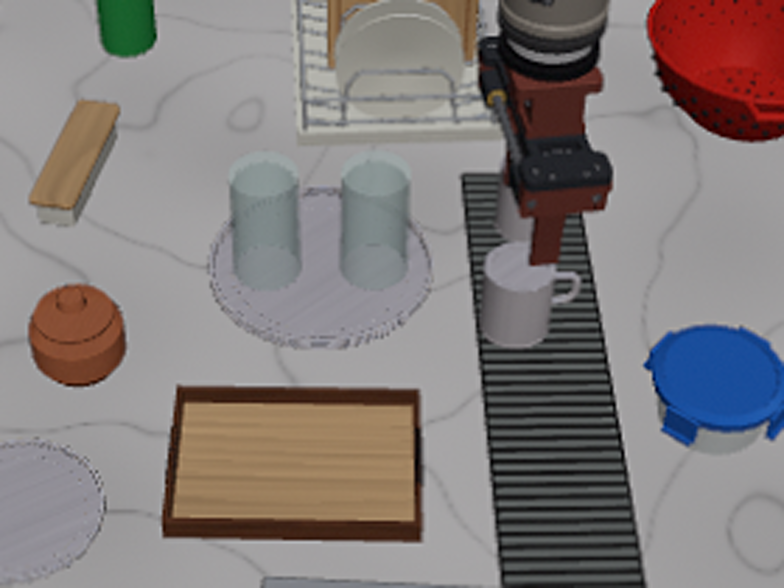

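Both tumblers stand in the round tray (crop (267,225) and (375,225)). The gripper is over the first mug at (518,295), with the handle at (565,285), clear of the finger line.

```bash
python3 -m creep '[[8.7,0,0.05,2,0,0,0],[8.7,0,0.05,4,0,0,0],[8.7,0,0.05,6,0,0,0],[8.7,0,0.05,7.8,0,0,0],[8.7,0,0.05,8.7,0,0,0],[8.7,0,0.05,9.1,0,0,0],[8.7,0,0.05,9.1,0,0,0]]' && python3 -m creep '[[7,0,0,0,0,0,0],[6.2,0,0,0,0,0,0],[5.4,0,0,0,0,0,0],[5.4,0,0,0,0,0,0],[5.4,0,0,0,0,0,0],[5.4,0,0,0,0,0,0],[5.4,0,0,0,0,0,0],[5.4,0,0,0,0,0,0]]' 15
```

```text
t: 15.53
tcp_pos: [0.4329, -0.0507, 0.049]
tcp_rot: [0.998, 0.06, -0.0, -0.0]
wrist_force: [0.6, 0.1, 0.5]
opening: 0.0867
t: 16.2
tcp_pos: [0.4333, -0.0508, 0.0495]
tcp_rot: [0.998, 0.06, -0.0, -0.0]
wrist_force: [-1.4, 0.4, 7.5]
opening: 0.0592
```

```bash
python3 -m creep '[[5.4,0,0,-1,0,0,0],[5.4,0,0,-3,0,0,0],[5.4,0,0,-5.5,0,0,0],[5.4,0,0,-8,0,0,0],[5.4,0,0,-10,0,0,0],[5.4,1,-1,-10,0,0,0],[5.4,3,-2.5,-10,0,0,0.05],[5.4,5.5,-3.8,-10,0,0,0.1],[5.4,8,-5,-10,0,0,0.148],[5.4,10.5,-6,-10,0,0,0.148]]' && python3 go.py .677 .126 .13 -1.5 0 
```

```text
t: 17.03
tcp_pos: [0.5309, 0.0225, 0.1502]
tcp_rot: [1.0, -0.015, -0.0, -0.0]
wrist_force: [0.9, 0.3, -0.7]
opening: 0.0598
t 17.03 tcp [0.531 0.023 0.15 ] F [ 0.887  0.32  -0.746] open 0.0598 yaw -1.6721445815389855
shift [ 14.304 -10.768   2.02 ] rot [-0.     0.    -0.003] rows>=4.3
```

```bash
python3 -m creep '[[5.4,2.2,-1.7,0,0,0,0],[5.4,4.8,-3.6,0,0,0,0],[5.4,7.4,-5.6,0,0,0,0],[5.4,10,-7.5,0.5,0,0,0],[5.4,12.4,-9.3,1,0,0,0],[5.4,14,-10.5,1.8,0,0,0],[5.4,14.3,-10.8,2,0,0,0],[5.4,14.3,-10.8,2,0,0,0]]' && python3 go.py .677 .126 .0525 -1.5 0 
```

```text
t: 17.7
tcp_pos: [0.6764, 0.1274, 0.1293]
tcp_rot: [1.0, -0.014, -0.001, -0.0]
wrist_force: [-0.7, -0.5, -0.9]
opening: 0.06
t 17.70 tcp [0.676 0.127 0.129] F [-0.688 -0.544 -0.931] open 0.06 yaw -1.5829125789659146
shift [0.082 0.147 7.68 ] rot [-0.001  0.002 -0.001] rows>=1.8
```

```bash
python3 -m creep '[[5.4,0,0.1,1.5,0,0,0],[5.4,0.05,0.15,3,0,0,0],[5.4,0.05,0.15,4.5,0,0,0],[5.4,0.05,0.15,6,0,0,0],[5.4,0.05,0.15,7,0,0,0],[5.4,0.05,0.15,7.5,0,0,0],[5.4,0.05,0.15,7.6,0,0,0],[5.4,0.05,0.15,7.65,0,0,0],[5.4,0.05,0.15,7.65,0,0,0]]'; python3 -m creep '[[5.4,0,0,0.05,0,0,0],[5.4,0,0,0.1,0,0,0],[5.4,0,0,0.12,0,0,0],[5.4,0,0,0.12,0,0,0]]'
```

```text
t: 18.45
tcp_pos: [0.6771, 0.1263, 0.0532]
tcp_rot: [1.0, -0.014, -0.001, -0.001]
wrist_force: [-0.2, -0.8, -1.5]
opening: 0.0595
t: 18.78
tcp_pos: [0.6772, 0.1263, 0.0522]
tcp_rot: [1.0, -0.014, -0.001, -0.001]
wrist_force: [0.7, -0.3, -1.8]
opening: 0.06
```

```bash
python3 -m creep '[[5.4,0,0,0.05,0,0,0],[5.4,0,0,0.1,0,0,0],[5.4,0,0,0.1,0,0,0]]';python3 -m creep '[[5.4,0,0,0.05,0,0,0],[5.4,0,0,0.05,0,0,0],[5.4,0,0,0.05,0,0,0]]'
```

```text
t: 19.03
tcp_pos: [0.6773, 0.1263, 0.0515]
tcp_rot: [1.0, -0.014, -0.0, -0.001]
wrist_force: [-0.6, 0.1, 0.5]
opening: 0.0596
t: 19.28
tcp_pos: [0.6774, 0.1264, 0.0514]
tcp_rot: [1.0, -0.014, -0.0, -0.001]
wrist_force: [-1.4, -0.6, 4.8]
opening: 0.0597
```

Contact is as predicted. Release, then on to mug B.

```bash
python3 -m creep '[[6.5,0,0,0,0,0,0],[7.5,0,0,0,0,0,0],[8.7,0,0,0,0,0,0],[8.7,0,0,0,0,0,0],[8.7,0,0,0,0,0,0],[8.7,0,0,-2,0,0,0],[8.7,0,0,-5,0,0,0],[8.7,0,0,-8,0,0,0],[8.7,0,0,-11,0,0,0],[8.7,0,0,-14,0,0,0]]' && python3 go.py .55 -.02 .19 -6 0 .4085 -.1785 .15 -11 0
```

```text
t: 20.12
tcp_pos: [0.6772, 0.1262, 0.1926]
tcp_rot: [1.0, -0.014, -0.0, -0.001]
wrist_force: [0.4, 0.3, 0.3]
opening: 0.0869
t 20.12 tcp [0.677 0.126 0.193] F [0.413 0.253 0.254] open 0.0869 yaw -1.573086754223018
shift [-12.318  14.961   0.257] rot [-0.001  0.001  0.077] rows>=4.6
shift [-26.024  31.198   4.249] rot [-0.001  0.001  0.165] rows>=9.8
```

```bash
python3 -m creep '[[8.7,-2,2.4,0,0,0,0],[8.7,-4.6,5.5,0,0,0,0.03],[8.7,-7.2,8.6,0,0,0,0.06],[8.7,-9.8,11.7,0,0,0,0.09],[8.7,-12.4,14.9,0,0,0,0.12],[8.7,-15,18,0,0,0,0.15],[8.7,-17.6,21.1,0,0,0,0.165],[8.7,-20.2,24.2,0,0,0,0.165],[8.7,-22.8,27.3,1.5,0,0,0.165],[8.7,-25,30,3,0,0,0.165]]' && python3 -m creep '[[8.7,-1,1,1,0,0,0],[8.7,-1,1,1,0,0,0],[8.7,-1,1,1,0,0,0]]' && python3 go.py .4085 -.1785 .048 -11 0
python3 - <<'E'
from h import *
s=cam('side');crop(s,220,120,500,330,2.8,'p3.png')
E
```

```text
t: 20.95
tcp_pos: [0.4181, -0.1686, 0.1632]
tcp_rot: [0.995, -0.096, 0.001, 0.0]
wrist_force: [0.2, -0.3, -0.8]
opening: 0.0869
t: 21.2
tcp_pos: [0.4059, -0.1768, 0.1531]
tcp_rot: [0.995, -0.097, 0.001, -0.0]
wrist_force: [-0.3, 0.8, -0.2]
opening: 0.0867
t 21.20 tcp [ 0.406 -0.177  0.153] F [-0.32   0.774 -0.198] open 0.0867 yaw -11.168256008635849
shift [ 0.275  0.119 10.509] rot [-0.    -0.001 -0.003] rows>=2.5
```

View pics/p3.png

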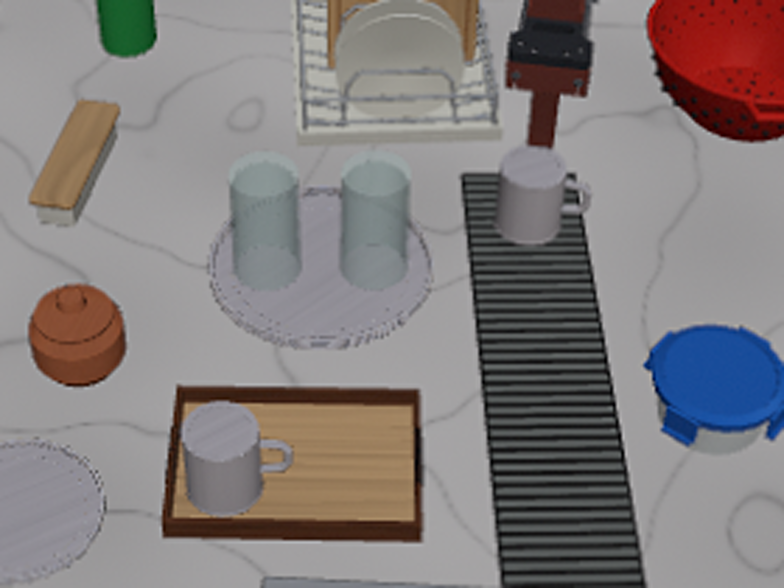

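The first mug stands in the wooden tray (crop (222,458)). Gripping the second mug at (533,195).

```bash
python3 -m creep '[[8.7,0.1,0.1,2,0,0,0],[8.7,0.2,0.1,4,0,0,0],[8.7,0.2,0.1,6,0,0,0],[8.7,0.2,0.1,8,0,0,0],[8.7,0.2,0.1,9.5,0,0,0],[8.7,0.2,0.1,10.3,0,0,0],[8.7,0.2,0.1,10.5,0,0,0],[8.7,0.2,0.1,10.5,0,0,0]]' && python3 -m creep '[[7,0,0,0,0,0,0],[6.2,0,0,0,0,0,0],[5.4,0,0,0,0,0,0],[5.4,0,0,0,0,0,0],[5.4,0,0,0,0,0,0],[5.4,0,0,0,0,0,0],[5.4,0,0,0,0,0,0],[5.4,0,0,0,0,0,0]]' 15
```

```text
t: 21.92
tcp_pos: [0.4105, -0.1767, 0.0488]
tcp_rot: [0.995, -0.095, 0.002, -0.0]
wrist_force: [-0.3, -0.4, 0.3]
opening: 0.0869
t: 22.58
tcp_pos: [0.4107, -0.177, 0.0493]
tcp_rot: [0.995, -0.096, 0.002, -0.0]
wrist_force: [-0.5, 0.8, 5.7]
opening: 0.0599
```

```bash
python3 -m creep '[[5.4,0,0,-1,0,0,0],[5.4,0,0,-3,0,0,0],[5.4,0,0,-5.5,0,0,0],[5.4,0,0,-8,0,0,0],[5.4,0,0,-10.5,0,0,0],[5.4,0,0,-13,0,0,0],[5.4,0,0,-13.5,0,0,-0.05],[5.4,0.8,-2,-13.5,0,0,-0.1],[5.4,1.6,-4.5,-13.5,0,0,-0.166],[5.4,2.4,-7,-13.5,0,0,-0.166]]' && python3 go.py .587 .081 .15 -1.5 0 
```

```text
t: 23.42
tcp_pos: [0.447, -0.1125, 0.1853]
tcp_rot: [1.0, -0.012, 0.002, 0.0]
wrist_force: [0.1, -0.2, -1.7]
opening: 0.0598
t 23.42 tcp [ 0.447 -0.113  0.185] F [ 0.068 -0.151 -1.663] open 0.0598 yaw -1.3823086470800734
shift [ 13.508 -19.687   3.577] rot [ 0.001 -0.005  0.002] rows>=5.8
```

```bash
python3 -m creep '[[5.4,1.6,-2.4,0,0,0,0],[5.4,3.6,-5.2,0,0,0,0],[5.4,5.6,-8.1,0,0,0,0],[5.4,7.6,-11,0.5,0,0,0],[5.4,9.6,-14,1.2,0,0,0],[5.4,11.6,-17,2.2,0,0,0],[5.4,13,-19.1,3.2,0,-0.004,0],[5.4,13.5,-19.7,3.6,0,-0.004,0],[5.4,13.5,-19.7,3.6,0,-0.004,0]]' && python3 go.py .587 .081 .0525 -1.5 0 
```

```text
t: 24.17
tcp_pos: [0.5867, 0.0834, 0.1489]
tcp_rot: [1.0, -0.01, -0.001, -0.0]
wrist_force: [-1.4, -0.1, 0.0]
opening: 0.0596
t 24.17 tcp [0.587 0.083 0.149] F [-1.364 -0.085  0.037] open 0.0596 yaw -1.189987957602266
shift [0.043 0.246 9.645] rot [-0.     0.001  0.005] rows>=2.3
```

```bash
python3 -m creep '[[5.4,0,0.1,1.5,0,0,0],[5.4,0,0.25,3.2,0,0,0],[5.4,0,0.25,5,0,0,0],[5.4,0,0.25,6.8,0,0,0],[5.4,0,0.25,8.3,0,0,0],[5.4,0,0.25,9.2,0,0,0],[5.4,0,0.25,9.5,0,0,0],[5.4,0,0.25,9.6,0,0,0],[5.4,0,0.25,9.6,0,0,0]]'; python3 -m creep '[[5.4,0,0,0.05,0,0,0],[5.4,0,0,0.1,0,0,0],[5.4,0,0,0.12,0,0,0],[5.4,0,0,0.12,0,0,0]]'
```

```text
t: 24.92
tcp_pos: [0.5868, 0.0805, 0.0537]
tcp_rot: [1.0, -0.011, -0.0, -0.0]
wrist_force: [-0.8, 0.5, -1.5]
opening: 0.0597
t: 25.25
tcp_pos: [0.5871, 0.0805, 0.0529]
tcp_rot: [1.0, -0.011, 0.0, -0.0]
wrist_force: [-0.8, 0.5, -0.6]
opening: 0.0596
```

```bash
python3 -m creep '[[5.4,0,0,0.05,0,0,0],[5.4,0,0,0.1,0,0,0],[5.4,0,0,0.12,0,0,0],[5.4,0,0,0.12,0,0,0]]';python3 -m creep '[[5.4,0,0,0.05,0,0,0],[5.4,0,0,0.1,0,0,0],[5.4,0,0,0.1,0,0,0]]'
```

```text
t: 25.58
tcp_pos: [0.587, 0.0805, 0.0516]
tcp_rot: [1.0, -0.011, 0.0, -0.0]
wrist_force: [0.1, 1.2, -0.1]
opening: 0.0595
t: 25.83
tcp_pos: [0.587, 0.0805, 0.0514]
tcp_rot: [1.0, -0.011, 0.0, 0.0]
wrist_force: [-3.3, -1.1, 6.9]
opening: 0.06
```

```bash
python3 -m creep '[[6.5,0,0,0,0,0,0],[7.5,0,0,0,0,0,0],[8.7,0,0,0,0,0,0],[8.7,0,0,0,0,0,0],[8.7,0,0,0,0,0,0],[8.7,0,0,-2,0,0,0],[8.7,0,0,-5,0,0,0],[8.7,0,0,-9,0,0,0],[8.7,0,0,-13,0,0,0],[8.7,0,0,-17,0,0,0]]' && python3 go.py .516 -.4115 .28 1.7 0
```

```text
t: 26.67
tcp_pos: [0.5865, 0.0806, 0.223]
tcp_rot: [1.0, -0.011, -0.0, -0.0]
wrist_force: [0.8, 0.4, -0.4]
opening: 0.0872
t 26.67 tcp [0.586 0.081 0.223] F [ 0.761  0.4   -0.374] open 0.0872 yaw -1.2058539472340921
shift [-6.013 49.343 -5.702] rot [-0.     0.    -0.051] rows>=12.0
```

```bash
python3 -m creep '[[8.7,-0.2,2,-2,0,0,0],[8.7,-0.5,5,-4,0,0,0],[8.7,-1,9,-5.7,0,0,0],[8.7,-1.5,13,-5.7,0,0,0],[8.7,-2,17,-5.7,0,0,0],[8.7,-2.5,21,-5.7,0,0,-0.02],[8.7,-3,25,-5.7,0,0,-0.05],[8.7,-3.5,29,-5.7,0,0,-0.05],[8.7,-4,33,-5.7,0,0,-0.05],[8.7,-4.5,37,-5.7,0,0,-0.05]]' && python3 go.py .516 -.4115 .28 1.7 0
python3 - <<'E'
from h import *
t=cam('top');crop(t,220,180,540,340,2.5,'p4.png')
E
```

```text
t: 27.5
tcp_pos: [0.5329, -0.2903, 0.28]
tcp_rot: [1.0, 0.014, -0.0, 0.0]
wrist_force: [1.6, 0.0, -0.1]
opening: 0.0873
t 27.50 tcp [ 0.533 -0.29   0.28 ] F [ 1.634  0.005 -0.092] open 0.0873 yaw 1.6553704720771774
shift [-2.043 12.065  0.003] rot [ 0.     0.    -0.001] rows>=2.9
```

View pics/p4.png

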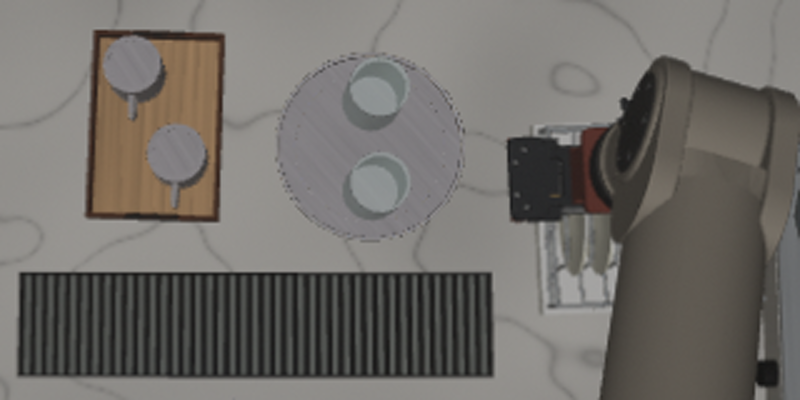

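The top view shows both tumblers inside the round tray (375,90) and (378,183), and both mugs inside the wooden tray (133,65) and (176,153). Now the board.

```bash
python3 -m creep '[[8.7,-0.5,3,0,0,0,0],[8.7,-1,6,0,0,0,0],[8.7,-1.5,9,0,0,0,0],[8.7,-2,11.5,0,0,0,0],[8.7,-2,12.1,0,0,0,0],[8.7,-2,12.1,0,0,0,0],[8.7,-2,12.1,0,0,0,0]]' && python3 go.py .516 -.4115 .187 1.7 0
python3 - <<'E'
from h import *
t=cam('side');crop(t,280,20,460,180,4,'p5.png')
E
```

```text
t: 28.13
tcp_pos: [0.5125, -0.4208, 0.2798]
tcp_rot: [1.0, 0.009, -0.001, 0.002]
wrist_force: [0.2, 1.1, 0.5]
opening: 0.0866
t 28.13 tcp [ 0.513 -0.421  0.28 ] F [0.25  1.124 0.503] open 0.0866 yaw 1.0571143065999566
shift [ 0.386 -0.958  9.28 ] rot [ 0.004  0.002 -0.011] rows>=2.2
```

View pics/p5.png

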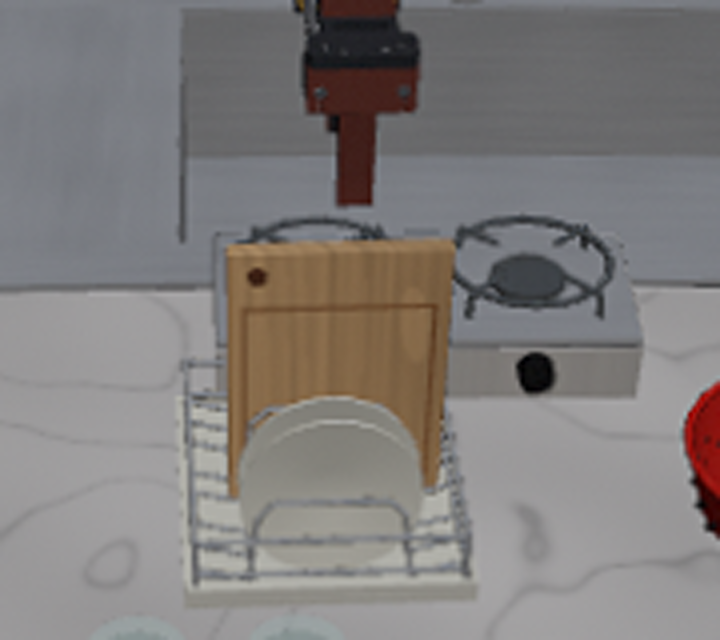

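The gripper finger (355,165) is over the middle of the board top. TCP y has overshot by 9 mm, so I'll correct that while descending.

```bash
python3 -m creep '[[8.7,0.4,-0.9,0,0.004,0.002,-0.011],[8.7,0.4,-0.9,0,0.004,0.002,-0.011],[8.7,0.4,-0.9,0,0.004,0.002,-0.011],[8.7,0.4,-0.9,2,0.004,0.002,-0.011],[8.7,0.4,-0.9,4,0.004,0.002,-0.011]]' && python3 go.py .516 -.4115 .187 1.7 0
```

```text
t: 28.6
tcp_pos: [0.5179, -0.4108, 0.2412]
tcp_rot: [1.0, 0.016, 0.001, 0.001]
wrist_force: [0.6, 0.3, -0.8]
opening: 0.0874
t 28.60 tcp [ 0.518 -0.411  0.241] F [ 0.644  0.31  -0.817] open 0.0874 yaw 1.8362539961955435
shift [-0.202  0.047  5.42 ] rot [ 0.002 -0.003  0.002] rows>=1.3
```

```bash
python3 -m creep '[[8.7,-0.1,0.05,1.5,0.002,-0.002,0],[8.7,-0.1,0.05,3,0.002,-0.002,0],[8.7,-0.1,0.05,4.5,0.002,-0.002,0],[8.7,-0.1,0.05,5.3,0.002,-0.002,0],[8.7,-0.1,0.05,5.4,0.002,-0.002,0],[8.7,-0.1,0.05,5.4,0.002,-0.002,0]]' && python3 -m creep '[[6,0,0,0,0,0,0],[4,0,0,0,0,0,0],[2.5,0,0,0,0,0,0],[1.8,0,0,0,0,0,0],[1,0,0,0,0,0,0],[1,0,0,0,0,0,0],[1,0,0,0,0,0,0],[1,0,0,0,0,0,0],[1,0,0,0,0,0,0],[1,0,0,0,0,0,0]]' 15; python3 go.py .516 -.4115 .187 1.7 0
```

```text
t: 29.1
tcp_pos: [0.5171, -0.4111, 0.1872]
tcp_rot: [1.0, 0.016, 0.0, -0.0]
wrist_force: [0.8, 0.1, 0.3]
opening: 0.087
t: 29.93
tcp_pos: [0.5171, -0.4111, 0.1871]
tcp_rot: [1.0, 0.016, 0.0, -0.0]
wrist_force: [0.4, 0.4, -0.7]
opening: 0.024
t 29.93 tcp [ 0.517 -0.411  0.187] F [ 0.36   0.415 -0.657] open 0.024 yaw 1.864323806328852
shift [-0.11   0.035  0.013] rot [-0.    -0.     0.003] rows>=0.0
```

Still closing: the fingers move slowly.

```bash
python3 -m creep '[[1,0,0,0,0,0,0],[1,0,0,0,0,0,0],[1,0,0,0,0,0,0],[1,0,0,0,0,0,0],[1,0,0,0,0,0,0]]' 30; python3 go.py .516 -.4115 .187 1.7 0
```

```text
t: 30.35
tcp_pos: [0.5171, -0.4111, 0.1871]
tcp_rot: [1.0, 0.016, 0.0, -0.0]
wrist_force: [0.3, -0.7, -0.2]
opening: 0.015
t 30.35 tcp [ 0.517 -0.411  0.187] F [ 0.315 -0.68  -0.211] open 0.015 yaw 1.8608467977029324
shift [-0.11   0.033  0.012] rot [-0.    -0.     0.003] rows>=0.0
```

Gripped at 15.0 mm, which matches the board's thickness. Lifting straight up by 10 cm with 30 N grip.

```bash
python3 -m creep '[[1,0,0,-0.5,0,0,0],[1,0,0,-1.5,0,0,0],[1,0,0,-2.8,0,0,0],[1,0,0,-4.2,0,0,0],[1,0,0,-5.6,0,0,0],[1,0,0,-7,0,0,0],[1,0,0,-8.4,0,0,0],[1,0,0,-9.8,0,0,0],[1,0,0,-11.2,0,0,0],[1,0,0,-12.5,0,0,0]]' 30; python3 go.py .5171 -.4111 .34 1.8 0
```

```text
t: 31.18
tcp_pos: [0.5172, -0.411, 0.3144]
tcp_rot: [1.0, 0.016, 0.001, 0.0]
wrist_force: [-0.2, -0.8, -3.7]
opening: 0.0148
t 31.18 tcp [ 0.517 -0.411  0.314] F [-0.167 -0.79  -3.728] open 0.0148 yaw 1.8743000823713378
shift [-0.008  0.013 -2.563] rot [ 0.    -0.001  0.001] rows>=0.6
```

Board held and clear (-3.7 N). Final pose is worked out as TCP ≈ (0.500, 0.306, 0.176), yaw -3.85°, tilt -10°. First I'll carry it high.

```bash
python3 -m creep '[[1,0,0,-1.5,0,0,0],[1,0,0,-3,0,0,0],[1,0,0,-4.5,0,0,0],[1,0,-1.5,-4.5,0,0,0],[1,0,-4,-4.5,0,0,0],[1,0,-7,-4.5,0,0,0],[1,0,-10,-4.5,0,0,0],[1,0,-13,-4.5,0,0,0],[1,0,-16,-4.5,0,0,0],[1,0,-19,-4.5,0,0,0]]' ; python3 go.py .49 .18 .36 -3.85 0 
```

```text
t: 32.02
tcp_pos: [0.5101, -0.2182, 0.3591]
tcp_rot: [1.0, 0.017, 0.0, 0.0]
wrist_force: [-0.2, -0.4, -2.6]
opening: 0.0151
t 32.02 tcp [ 0.51  -0.218  0.359] F [-0.236 -0.407 -2.612] open 0.0151 yaw 1.9243921435353166
shift [ -0.673 -39.87   -0.092] rot [ 0.    -0.001  0.101] rows>=9.6
```

```bash
python3 -m creep '[[1,0,-3,0,0,0,0],[1,0,-6,0,0,0,0],[1,0,-9,0,0,0,0.02],[1,-0.2,-12,0,0,0,0.05],[1,-0.5,-15,0,0,0,0.08],[1,-1,-18,0,0,0,0.1],[1,-1.5,-21,0,0,0,0.1],[1,-2,-24,0,0,0,0.1],[1,-2,-27,0,0,0,0.1],[1,-2,-30,0,0,0,0.1]]'; python3 go.py .49 .22 .36 -3.85 0 .495 .22 .30 -3.85 -10
```

```text
t: 32.85
tcp_pos: [0.4783, 0.083, 0.3591]
tcp_rot: [0.999, -0.033, 0.0, 0.0]
wrist_force: [1.1, -0.6, -3.0]
opening: 0.0154
t 32.85 tcp [0.478 0.083 0.359] F [ 1.088 -0.633 -2.972] open 0.0154 yaw -3.7575158697949584
shift [  0.275 -13.743  -0.102] rot [ 0.001 -0.001  0.002] rows>=3.3
shift [  0.768 -13.781   5.898] rot [-0.174 -0.001  0.002] rows>=3.6
```

```bash
python3 -m creep '[[1,0.3,-2.5,0,0,0,0],[1,0.5,-5,0,-0.03,0,0],[1,0.8,-8,0,-0.06,0,0],[1,0.8,-10.5,1,-0.1,0,0],[1,0.8,-12.5,2,-0.14,0,0.002],[1,0.8,-13.5,3,-0.174,0,0.002],[1,0.8,-13.8,3.5,-0.174,0,0.002],[1,0.8,-13.8,3.5,-0.174,0,0.002]]'; python3 go.py .4985 .281 .25 -3.85 -10 .4985 .281 .20 -3.85 -10
```

```text
t: 33.52
tcp_pos: [0.4936, 0.2216, 0.3225]
tcp_rot: [0.996, -0.032, -0.004, 0.087]
wrist_force: [-0.1, -0.6, -4.5]
opening: 0.015
t 33.52 tcp [0.494 0.222 0.322] F [-0.119 -0.608 -4.464] open 0.015 yaw -3.6623624460328137
shift [ 0.127 -7.129  6.097] rot [0.001 0.001 0.004] rows>=2.2
shift [ 0.136 -8.    11.021] rot [0.001 0.001 0.004] rows>=3.3
```

```bash
python3 -m creep '[[1,0.05,-2,1.5,0,0,0],[1,0.1,-4,3.2,0,0,0.002],[1,0.1,-5.8,5,0,0,0.004],[1,0.1,-7.1,6.5,0,0,0.004],[1,0.1,-7.6,8,0,0,0.004],[1,0.1,-7.9,9.5,0,0,0.004],[1,0.1,-8,10.5,0,0,0.004],[1,0.1,-8,11,0,0,0.004],[1,0.1,-8,11,0,0,0.004]]'; python3 go.py .4985 .281 .18 -3.85 -10
python3 - <<'E'
from h import *
t=cam('side');crop(t,280,200,520,460,2.2,'p6.png')
t=cam('top');crop(t,100,180,320,350,3,'p7.png')
E
```

```text
t: 34.27
tcp_pos: [0.4983, 0.2793, 0.1998]
tcp_rot: [0.996, -0.035, -0.004, 0.088]
wrist_force: [-0.7, 0.2, -2.6]
opening: 0.0149
t 34.27 tcp [0.498 0.279 0.2  ] F [-0.661  0.243 -2.591] open 0.0149 yaw -3.9989719692963055
shift [ 0.014 -0.518  1.924] rot [ 0.002  0.002 -0.002] rows>=0.5
```

View pics/p6.png

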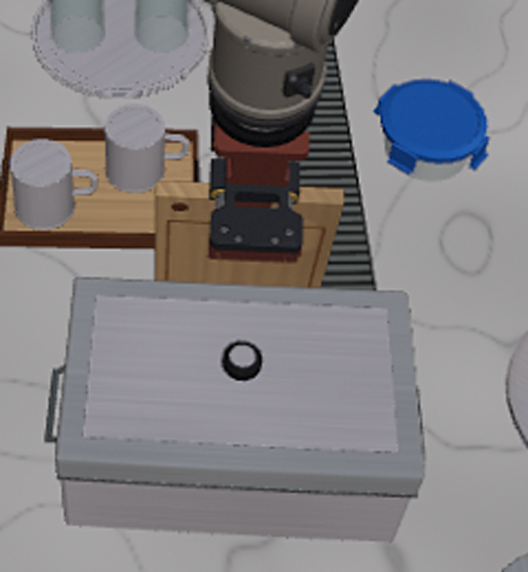

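View pics/p7.png

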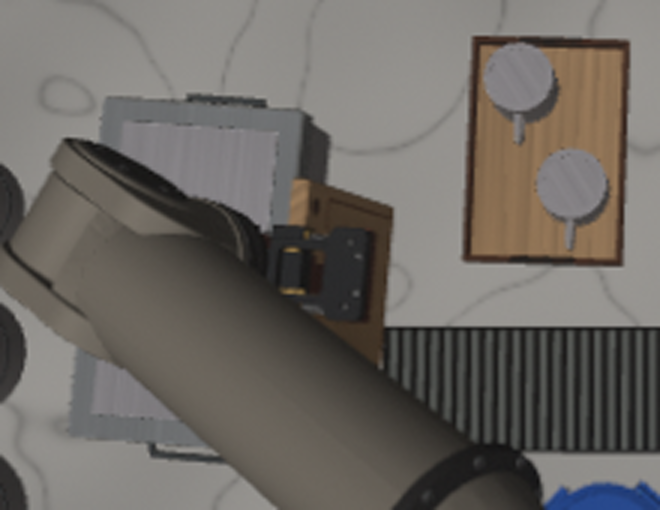

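The side view shows the board level in the gripper (crop (245,190)–(240,285)), between the mat end and the tin. The top view shows it parallel to the tin's face. Approaching.

```bash
python3 -m creep '[[1,0,-0.2,0.7,0.002,0.002,-0.002],[1,0,-0.5,1.4,0.002,0.002,-0.002],[1,0,-0.5,1.9,0.002,0.002,-0.002],[1,0,-0.5,1.9,0.002,0.002,-0.002]]'; python3 go.py .5 .300 .18 -3.85 -10  .5 .306 .18 -3.85 -10
```

```text
t: 34.7
tcp_pos: [0.4982, 0.2816, 0.1803]
tcp_rot: [0.996, -0.033, -0.003, 0.087]
wrist_force: [-0.5, -0.6, -3.5]
opening: 0.015
t 34.70 tcp [0.498 0.282 0.18 ] F [-0.5   -0.551 -3.476] open 0.015 yaw -3.8166779979726226
shift [ 0.055 -1.823 -0.294] rot [-0.001 -0.     0.001] rows>=0.4
shift [ 0.015 -2.412 -0.397] rot [-0.001 -0.     0.001] rows>=0.6
```

```bash
python3 -m creep '[[1,0,-0.4,-0.07,0,0,0],[1,0,-0.8,-0.13,0,0,0],[1,0,-1.2,-0.2,0,0,0],[1,0,-1.6,-0.27,0,0,0],[1,0,-1.8,-0.3,0,0,0],[1,0,-1.8,-0.3,0,0,0]]'; python3 -m creep '[[1,0,-0.1,-0.02,0,0,0],[1,0,-0.2,-0.04,0,0,0],[1,0,-0.2,-0.04,0,0,0]]'; python3 -m creep '[[1,0,-0.1,-0.02,0,0,0],[1,0,-0.2,-0.04,0,0,0],[1,0,-0.2,-0.04,0,0,0]]'
```

```text
t: 35.2
tcp_pos: [0.4993, 0.3009, 0.1803]
tcp_rot: [0.996, -0.033, -0.003, 0.086]
wrist_force: [0.2, 0.7, -3.2]
opening: 0.0149
t: 35.45
tcp_pos: [0.4995, 0.3031, 0.1804]
tcp_rot: [0.996, -0.033, -0.003, 0.086]
wrist_force: [-0.5, 0.2, -3.3]
opening: 0.0148
t: 35.7
tcp_pos: [0.4996, 0.3053, 0.1805]
tcp_rot: [0.996, -0.033, -0.003, 0.086]
wrist_force: [-0.8, 0.7, -2.9]
opening: 0.0152
```

```bash
python3 -m creep '[[1,0,-0.05,-0.01,0,0,0],[1,0,-0.1,-0.02,0,0,0],[1,0,-0.1,-0.02,0,0,0]]'; python3 -m creep '[[1,0,-0.05,-0.01,0,0,0],[1,0,-0.1,-0.02,0,0,0],[1,0,-0.1,-0.02,0,0,0]]'
```

```text
t: 35.95
tcp_pos: [0.4996, 0.3065, 0.1805]
tcp_rot: [0.996, -0.033, -0.003, 0.086]
wrist_force: [-0.0, 0.1, -2.6]
opening: 0.0149
t: 36.2
tcp_pos: [0.4997, 0.3076, 0.1805]
tcp_rot: [0.996, -0.032, -0.003, 0.086]
wrist_force: [0.1, -0.4, -2.6]
opening: 0.0145
```

```bash
python3 -m creep '[[1,0,-0.05,-0.01,0,0,0],[1,0,-0.1,-0.02,0,0,0],[1,0,-0.1,-0.02,0,0,0]]'; python3 -m creep '[[1,0,-0.05,-0.01,0,0,0],[1,0,-0.1,-0.02,0,0,0],[1,0,-0.1,-0.02,0,0,0]]'
```

```text
t: 36.45
tcp_pos: [0.4998, 0.3083, 0.1805]
tcp_rot: [0.996, -0.033, -0.003, 0.086]
wrist_force: [-0.4, -1.2, -2.2]
opening: 0.015
t: 36.7
tcp_pos: [0.4998, 0.3086, 0.1805]
tcp_rot: [0.996, -0.033, -0.003, 0.087]
wrist_force: [-0.6, -2.9, -1.4]
opening: 0.0146
```

Contact with the tin at y ≈ 0.308 (-2.9 N). Back off 2 mm, then lower to the slab.

```bash
python3 go.py .4998 .3062 .1800 -3.85 -10  .4998 .3062 .1765 -3.85 -10
```

```text
t 36.70 tcp [0.5   0.309 0.18 ] F [-0.635 -2.915 -1.355] open 0.0146 yaw -3.7919185839089193
shift [0.017 0.224 0.086] rot [0.    0.    0.001] rows>=0.1
shift [0.017 0.163 0.431] rot [0.    0.    0.001] rows>=0.1
```

```bash
python3 -m creep '[[1,0,0.22,0.08,0,0,0],[1,0,0.22,0.08,0,0,0],[1,0,0.2,0.2,0,0,0],[1,0,0.18,0.3,0,0,0],[1,0,0.17,0.4,0,0,0],[1,0,0.17,0.4,0,0,0]]'; python3 -m creep '[[1,0,-0.01,0.05,0,0,0],[1,0,-0.02,0.1,0,0,0],[1,0,-0.02,0.1,0,0,0]]'
```

```text
t: 37.2
tcp_pos: [0.4995, 0.3063, 0.1765]
tcp_rot: [0.996, -0.033, -0.003, 0.087]
wrist_force: [-0.4, -0.1, -2.7]
opening: 0.0148
t: 37.45
tcp_pos: [0.4995, 0.3065, 0.1757]
tcp_rot: [0.996, -0.033, -0.003, 0.087]
wrist_force: [0.1, 0.0, -1.7]
opening: 0.0147
```

```bash
python3 -m creep '[[1,0,-0.01,0.05,0,0,0],[1,0,-0.02,0.1,0,0,0],[1,0,-0.02,0.1,0,0,0]]'; python3 -m creep '[[1,0,-0.01,0.05,0,0,0],[1,0,-0.02,0.06,0,0,0],[1,0,-0.02,0.06,0,0,0]]'
```

```text
t: 37.7
tcp_pos: [0.4995, 0.3067, 0.1755]
tcp_rot: [0.996, -0.033, -0.003, 0.087]
wrist_force: [-1.9, -0.7, 4.9]
opening: 0.015
t: 37.95
tcp_pos: [0.4995, 0.3068, 0.1755]
tcp_rot: [0.996, -0.033, -0.003, 0.087]
wrist_force: [-2.2, -1.8, 5.2]
opening: 0.0149
```

Seated on the slab at z = 0.1755 as computed. Release gently, then withdraw along the fingers.

```bash
python3 -m creep '[[1.7,0,-0.03,0,0,0,0],[2,0,-0.03,0,0,0,0],[2.5,0,-0.03,0,0,0,0],[3,0,-0.03,0,0,0,0],[4,0,-0.03,0,0,0,0],[5,0,0,0,0,0,0],[5,0,0,0,0,0,0],[5,0,0,0,0,0,0]]'; python3 - <<'E'
from h import *
t=cam('side');crop(t,280,200,520,460,2.2,'p8.png')
E
```

```text
t: 38.62
tcp_pos: [0.4995, 0.3068, 0.1755]
tcp_rot: [0.996, -0.033, -0.003, 0.087]
wrist_force: [0.3, 0.2, -0.9]
opening: 0.0496
```

View pics/p8.png

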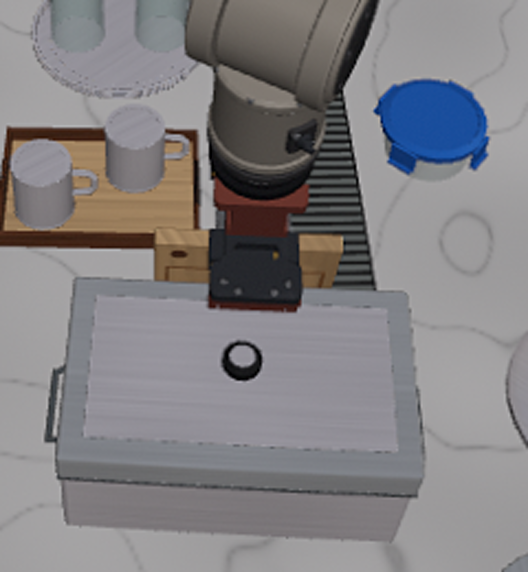

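The board still leans on the tin (top edge at crop (180,235)–(340,240)). Withdrawing along the tool axis.

```bash
python3 -m creep '[[5,0,0,-0.5,0,0,0],[5,0,0,-1.5,0,0,0],[5,0,0,-3,0,0,0],[5,0,0,-5,0,0,0],[5,0,0,-8,0,0,0],[5,0,0,-11,0,0,0],[5,0,0,-14,0,0,0],[5,0,0,-16,0,0,0],[5,0,0,-17,0,0,0],[5,0,0,-17,0,0,0]]'; python3 go.py .5 -.1 .36 0 0
```

```text
t: 39.5
tcp_pos: [0.5017, 0.3378, 0.3459]
tcp_rot: [0.996, -0.033, -0.001, 0.086]
wrist_force: [0.0, 1.3, 0.6]
opening: 0.0502
t 39.50 tcp [0.502 0.338 0.346] F [0.027 1.336 0.601] open 0.0502 yaw -3.7366305489957607
shift [ 2.686 43.299  6.076] rot [ 0.172  0.002 -0.065] rows>=10.5
```

```bash
python3 -m creep '[[5,0,2,0,0.03,0,0],[5,0.3,6,0.5,0.06,0,-0.01],[5,0.6,10,1,0.1,0,-0.02],[5,0.9,14,1.5,0.14,0,-0.04],[5,1.2,18,2,0.17,0,-0.06],[5,1.5,22,2.6,0.17,0,-0.06],[5,1.8,26,3.3,0.17,0,-0.06],[5,2.1,30,4,0.17,0,-0.06],[5,2.4,34,4.7,0.17,0,-0.06],[5,2.6,38,5.4,0.17,0,-0.06]]'; python3 -m creep '[[5,0,4,0,0,0,0],[5,0,8,0,0,0,0],[5,0,12,0,0,0,0],[5,0,16,0,0,0,0],[5,0,19,0,0,0,0],[5,0,20,0,0,0,0],[5,0,20,0,0,0,0]]'
python3 - <<'E'
from h import *
t=cam('side');cv2.imwrite('pics/f_side.png',t['img']);crop(t,270,230,480,420,3.2,'f_sidec.png')
t=cam('top');cv2.imwrite('pics/f_top.png',t['img']);crop(t,100,170,420,350,2.5,'f_topc.png')
E
```

```text
t: 40.33
tcp_pos: [0.5013, -0.0492, 0.3563]
tcp_rot: [1.0, -0.003, -0.002, 0.001]
wrist_force: [0.2, 0.1, 0.5]
opening: 0.05
t: 40.92
tcp_pos: [0.4985, -0.2526, 0.3547]
tcp_rot: [1.0, -0.006, -0.003, 0.001]
wrist_force: [0.1, 0.4, -0.4]
opening: 0.05
```

View pics/f_side.png

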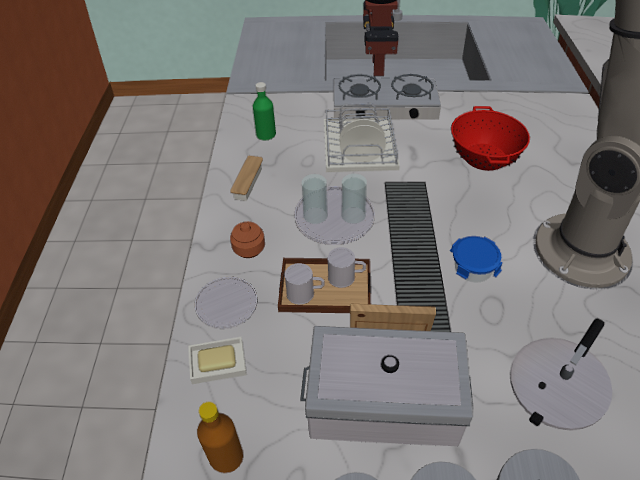

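View pics/f_sidec.png

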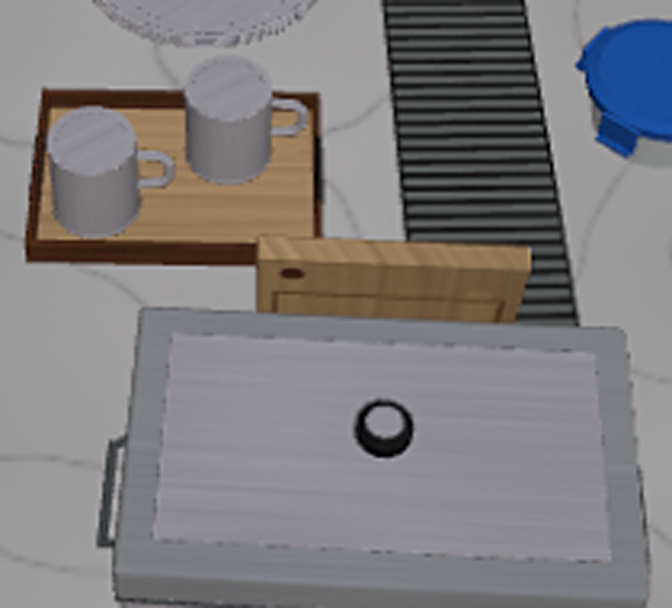

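View pics/f_topc.png

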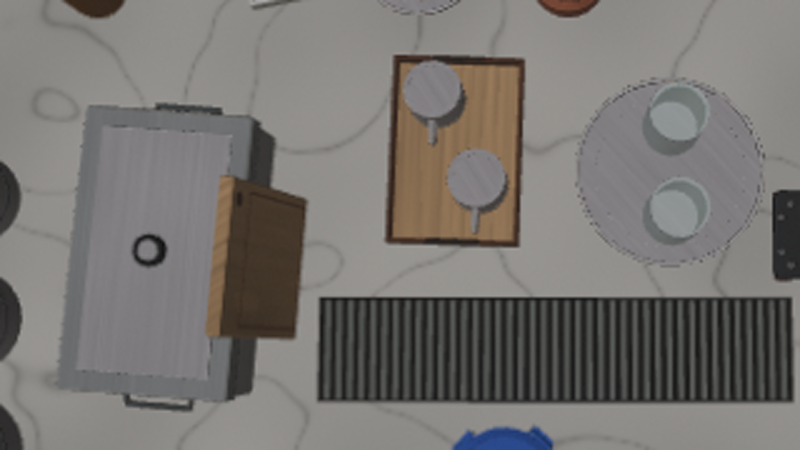

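```bash
python3 - <<'E'
from h import *
np.set_printoptions(precision=4,suppress=True)
t=cam('top');s=cam('side')
f=lambda c,k,o:(np.array(c)+.5)/k-.5+np.array(o)
crop(t,175,230,235,315,7,'f_b.png')
a=[onz(t,[f(c,2.5,(100,170))],z)[0] for c,z in(((307,200),.0026),((295,338),.0026),((236,180),.199),((221,337),.199),((220,178),.197),((206,335),.197))]
print(np.array(a)); a=np.array(a)
d=a[[0,1]].mean(0)-a[[2,3]].mean(0); print('tilt',np.degrees(np.arctan2(-d[1],.197)),'yaw',[np.degrees(np.arctan2(*(a[i]-a[i+1])[[1,0]])) for i in(0,2,4)])
st=ctrl.sense();print(st['t'],st['opening'])
E
```

```text
[[0.5687 0.2649 0.0026]
 [0.4221 0.2747 0.0026]
 [0.5683 0.2973 0.199 ]
 [0.423  0.3074 0.199 ]
 [0.5704 0.3129 0.197 ]
 [0.4247 0.3219 0.197 ]]
tilt 9.38212653833454 yaw [np.float64(-3.8180145792738456), np.float64(-3.9787965262840848), np.float64(-3.5403826080104204)]
41.1167 0.05007367703484154
```

View pics/f_b.png

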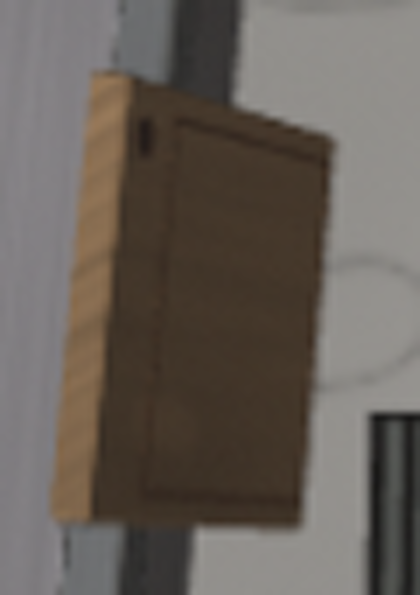

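The board leans at about 9.5°, its yaw of -3.8° matches the tin's, and it sits within the tin's length, so it is stable. Nothing has shifted between pictures and the gripper is clear of everything. Handing in.

```bash
python3 -c "
from workcell import ctrl
print(ctrl.finish_job())"
```

```text
the job is handed in; nothing more can be done
None
```

I put everything away in the order asked and handed the job in at about 41 s of the 125 s allowed. The hand-in reports no verdict.

- **Tumblers:** both stand mouth down in the 200 mm round tray at about (0.647, -0.124) and (0.551, -0.124). Each was lowered until it touched (about 6 N), then released.
- **Mugs:** both stand mouth down in the wooden tray at about (0.676, 0.126) and (0.585, 0.081), with their handles inside the rim.
- **Board:** it was lifted straight out of the drainer, set on the slab and left leaning on the tin's long side. The last picture gives a lean of about 9.4° against 10° planned, and its yaw of -3.5 to -4.0° matches the tin's -3.85°.

**Last checks:** the final pictures from both cameras show all five items upright or leaning as placed, with the gripper well clear.

**Small disagreements:** the board met the tin about 1 to 2 mm further back than the cameras gave, which is within calibration. The arm overshot by about 9 mm above the board, and I corrected that before gripping.

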